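# Lay the moulded housing in the painting spot

### The arm

A 6-joint arm with a two-finger parallel gripper is mounted at the origin on the work surface. World frame = base frame: x ahead of the robot, y to its left, z up, the work surface at z = 0. Lengths are in m, angles in rad, forces in N, time in s.
With the tool pointing down it reaches from about 0.375 to 0.975 m from the base axis. Payload 3.8 kg.
Tool frame: the origin (TCP) lies midway between the tips of the shut fingers; the grasp point (between the pads) lies 19 mm behind it; z points along the fingers, y is the line along which they close (so a half turn about z gives the same grasp; the last joint's range is limited). The gripper opens to 88 mm and grips with 3 to 60 N. Pads are 18 mm wide; open, the fingers measure 123 mm over their backs; the gripper's body (75 mm by 187 mm) begins 45 mm behind the grasp point.
Start: joints at [1.242, 0.264, 1.604, -0, 1.274, -0.037], TCP at [0.194, 0.646, 0.239] pointing down, gripper open.
Joint ranges: [-2.63, 2.63], [-0.94, 2.18], [0.31, 2.57], [-1.31, 4.45], [0, 2.66], [-2.55, 2.55]. Speed limits (rad/s): [2.57, 2.57, 3.14, 3.14, 3.14, 3.14].

### API

Orientations are given as a unit quaternion [w, x, y, z].
In Python, from cell import bot gives the robot as it stands.
- The arm moves only by the tool carry_out, never from a script. Its argument "steps" is text: rows parted by semicolons, each of 6 numbers parted by spaces: the shift along the tool's x, y, z in m, then the turn, a rotation vector about the tool's x, y, z in rad. In form: x y z ax ay az; .... A call has exactly 5 rows; each row is the pose to reach, as a shift and turn from the pose commanded when the call began, along the tool's axes at that moment; what a row does not reach only later rows make up. A row lasts 1/12 s, in which the tool goes at most 41.7 mm and 7.16 degrees, less where a joint would pass 70% of its speed; a pose out of reach is approached as far as the arm can. A call with a gripper value outside its range is refused whole. "hand" is the finger opening in m, from 0 to 0.0881, set as the call begins (left out, the last holds). The fingers move at their own pace and stop on an object; "grip_force" is the grip in N (left out, the last holds). Time passes only in rows, so rows that repeat a pose let the fingers close, or fill a call up. It gives the time, the measured TCP pose, the force, the opening and the grip force at its end, in the units of the state.
- bot.read_state(): the state, without advancing time (a new reading comes with each control period).
- bot.camera(name): name is "side" or "top" or "wrist"; returns a dict with "frame" (480x640x3 uint8, red, green, blue), "z_map" (480x640 float32, m along the optical axis (not along the pixel's ray), 0 where there is no reading), "fx", "fy", "cx", "cy" (pixels), "world_to_cam" (4x4, takes a point from world to camera coordinates). Camera axes: x right, y down, z forward; pixel columns grow to the right and rows downward; lengths in m; the calibration is good to about 2 mm. A picture is of the moment at which its call begins.
- bot.close_job(): hands the job in; it is judged then, once.
Trained networks look in the newest picture that a camera, given by its name, has taken for a name from the list of things; names that differ only in an ending like _2 or _b are one class to them, and where a whole thing is asked for, a point or a joint stands for the part that bears it (a point fixed in the world has none). Each returns a list of dicts, best first, with "confidence" (0 to 1); they miss things now and then, are a little off and sometimes report something else, mostly with a low value. They report only what shows in the picture. A call takes as long as a camera call. They do not tell look-alikes from the thing itself.
- bot.recognise(camera, query): "position" ([x, y, z] in m, in world coordinates, good to about 4 mm: the middle of the surface that is visible of it).
The state is a dict: "time": time; "joint_positions": joint angles; "joint_velocities": joint speeds; "tau": joint torques, N m; "ee_pos": TCP position; "ee_rot": TCP orientation; "contact_force": force on the tool from outside, world axes, zero at the start; "ft_torque": the same for the moment, N m; "width": finger opening in m; "gripper_force": force on a finger pad.
Only numpy, scipy, OpenCV 4.12 (cv2) and the standard library are available. Lean on these libraries where they do the work, as an engineer would, in place of code of your own. Each camera call takes 0.05 s, during which the arm holds its last target. There are 200 camera calls.

### The job

The tall blue moulded housing has to lie on its back inside the masking-tape rectangle, ready for painting. Without gripping or lifting it, push it low down so that it slides, still standing, until its leading bottom edge is just inside the near tape and stops there; then push its front near the top so that it topples over and lies completely inside the rectangle, front with the window facing up. Do not disturb the other things on the bench, and leave the housing untouched at the end.

Things in the scene. Friction and masses are not known exactly. Their poses are not given: they have to be found in the camera images.
- frame: Masking-tape rectangle, flat on the bench (under 1 mm, no obstacle). Origin at its centre on the surface. Inside the tape 200 mm long (its x) by 130 mm wide (its y); tape 16 mm wide. The housing stands on its -x side: the near inner tape edge is the line x = -100 mm, and the push and the fall go along +x.
- housing: Tall blue moulded housing, a box 40 mm deep (x), 72 wide (y), 130 tall (z), 0.15 to 0.3 kg, evenly filled. Origin: centre of its underside. Front with dark window and vent slots at -x, plain back at +x, towards the rectangle. It starts 40 to 90 mm short of the near inner tape edge, up to 15 mm off the centre line, turned up to 0.12 rad.
- housing_center (a point): Centre of the housing, 65 mm above its underside. Pushed lower than about 25 mm above the bench the housing slides; pushed near the top it tips about its back bottom edge and falls by itself once leaned about 17 degrees.
- housing_foot_l (a point): Bottom left (+y) corner of the housing's back face (its own x = +20 mm); end of its leading bottom edge.
- housing_foot_r (a point): Bottom right (-y) corner of the housing's back face (its own x = +20 mm); end of its leading bottom edge.
- housing_top_l (a point): Top left (+y) corner of the housing's back face (its own x = +20 mm).
- housing_top_r (a point): Top right (-y) corner of the housing's back face (its own x = +20 mm).
- small_housing_center (a point): Centre (31 mm above the bench) of a small blue housing of the same style, 40 x 60 x 62 mm tall. Leave it alone.
- jar_center (a point): Centre (30 mm above the bench) of a closed jar, 54 mm across, 60 mm tall. Leave it alone.
- sanding_block: Cork sanding block 68 x 42 x 28 mm tall, lying flat; origin at the centre of its underside. Leave it alone.
- tape_roll: Roll of masking tape lying flat, 90 mm across, 19 mm tall; origin at the centre of its underside. Leave it alone.
- marker: Square paint marker lying on the bench along its x, 17 mm thick, reaching from x = -46 to +84 mm about its origin (on the underside). Leave it alone.
- cup: Empty grey cup, 72 mm across, 55 mm tall; origin at the centre of its underside. Leave it alone.
Things that resemble listed ones, but are neither listed nor needed, are in the scene too. Leave any white look-alike of the housing alone.

How it is judged:
On the way, in this order (a step that is already met when the one before it is completed fails the run):
1. the housing has been slid, standing, until its leading bottom edge is just inside the near tape, and stands still there (x of housing_foot_l in the frame of frame between -0.105 and -0.03 m and y of housing_foot_l in the frame of frame between -0.07 and 0.07 m and x of housing_foot_r in the frame of frame between -0.105 and -0.03 m and y of housing_foot_r in the frame of frame between -0.07 and 0.07 m and angle between housing's own z axis and vertical below 0.06 rad and linear speed of housing below 0.02 m/s), for 0.2 s.
2. the housing has toppled and lies on its back inside the rectangle (angle between housing's own z axis and vertical above 1.5 rad and angle between housing's own x axis and vertical above 3 rad and height (world z) of housing_center below 0.026 m and x of housing_foot_l in the frame of frame between -0.105 and 0.105 m and y of housing_foot_l in the frame of frame between -0.07 and 0.07 m and x of housing_foot_r in the frame of frame between -0.105 and 0.105 m and y of housing_foot_r in the frame of frame between -0.07 and 0.07 m and x of housing_top_l in the frame of frame between -0.105 and 0.105 m and y of housing_top_l in the frame of frame between -0.07 and 0.07 m and x of housing_top_r in the frame of frame between -0.105 and 0.105 m and y of housing_top_r in the frame of frame between -0.07 and 0.07 m and linear speed of housing below 0.02 m/s and angular speed of housing below 0.1 rad/s), for 0.2 s.
At the end, for the whole second after the job is handed in: The housing lies at rest flat on its back on the bench, front up, all four corners of its back face inside the tape (up to 5 mm over its inner edge is allowed), after standing still and upright with its leading bottom edge 0 to 70 mm inside the near tape for 0.2 s (all of step 2); the robot touches nothing.
It fails at once if the housing is lifted off the bench (height (world z) of housing_center above 0.08 m or (angle between housing's own z axis and vertical below 0.1 rad and height (world z) of housing_center above 0.073 m) or (angle between housing's own z axis and vertical above 1.45 rad and height (world z) of housing_center above 0.042 m)).
It fails at once if another thing on the bench is moved more than 20 mm (distance of any of small_housing_center, jar_center, sanding_block, tape_roll, marker, cup from where it was at the start of the episode above 0.02 m).
It also fails if it takes over 48 s, if anything falls off the work surface, if the arm or the gripper's body presses on something with over 40 N, if the wrist force passes 120 N, or if a joint passes its speed limit or range.

## Working session

There is one attempt and no reset: what is moved stays moved. The work goes in short steps, Python scripts to look and compute and a tool call to move; the robot and the scene stay as the last step left them, time stands still between calls to the robot, and variables do not carry over. Pictures are saved under pics/ and viewed, at most 10 in all, crops included, and the job is handed in when it is done.

Besides the shell and the picture viewer there is one more tool, called as name(argument=value, ...), one argument or row to a line, values as JSON. carry_out: Moves the arm, as the interface text tells. Its arguments: {"type":"object","properties":{"steps":{"type":"string"},"hand":{"type":"number"},"grip_force":{"type":"number"}},"required":["steps"]}

```bash
mkdir -p pics; ls
python3 - <<'E'
from cell import bot
import cv2,numpy as np
for c in("top","side"):
    d=bot.camera(c); cv2.imwrite(f"pics/{c}0.png",d["frame"][:,:,::-1])
    np.savez(f"{c}0.npz",**{k:np.array(v) for k,v in d.items()})
    print(c,d["fx"],np.linalg.inv(d["world_to_cam"]).round(3).tolist())
    for q in("frame","housing","small_housing_center","jar_center","sanding_block","tape_roll","marker","cup"):
        for r in bot.recognise(c,q)[:3]: print(q,np.round(r["position"],3),round(r["confidence"],2))
s=bot.read_state();print(s["time"],s["ee_pos"],s["ee_rot"])
E
```

```text
pics
top 622.4296201390341 [[-0.003, -0.996, 0.086, 0.451], [-1.0, 0.005, 0.02, 0.121], [-0.021, -0.086, -0.996, 1.317], [0.0, 0.0, 0.0, 1.0]]
frame [0.591 0.051 0.002] 0.64
housing [ 0.618 -0.103  0.126] 0.7
housing [ 0.735 -0.15   0.136] 0.6
small_housing_center [ 0.482 -0.072  0.064] 0.66
jar_center [ 0.725 -0.038  0.06 ] 0.56
sanding_block [0.697 0.101 0.031] 0.94
tape_roll [0.457 0.061 0.017] 0.59
marker [0.56  0.211 0.018] 0.78
cup [0.384 0.422 0.007] 0.77
side 554.3956120921686 [[0.763, -0.381, 0.522, -0.075], [-0.646, -0.471, 0.601, -0.579], [0.016, -0.795, -0.606, 0.82], [0.0, 0.0, 0.0, 1.0]]
frame [0.596 0.053 0.001] 0.55
housing [ 0.734 -0.163  0.084] 0.95
housing [ 0.589 -0.126  0.089] 0.9
small_housing_center [ 0.469 -0.088  0.053] 0.84
small_housing_center [ 0.588 -0.125  0.091] 0.28
jar_center [ 0.737 -0.039  0.059] 0.61
sanding_block [0.69  0.09  0.026] 0.94
tape_roll [0.449 0.065 0.019] 0.88
marker [0.548 0.205 0.014] 0.68
marker [ 0.471 -0.084  0.052] 0.34
marker [ 0.595 -0.129  0.094] 0.31
cup [0.378 0.408 0.035] 0.66
0.9 [0.19418173 0.64648976 0.23874456] [4.53834236e-08 1.45400445e-01 9.89372887e-01 4.06238615e-05]
```

View pics/top0.png

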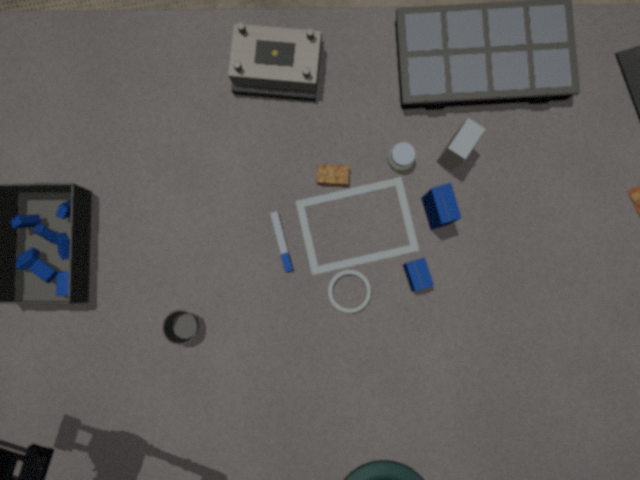

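View pics/side0.png

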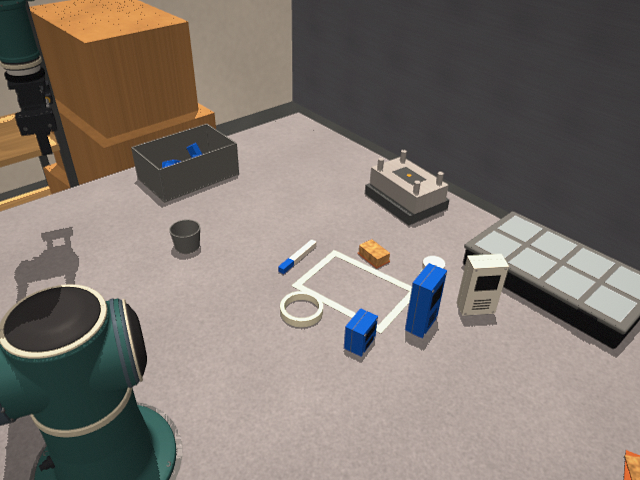

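The tall blue housing is at top (442,206) and side (426,300). Things that could be taken for it are the white look-alike at top (466,139), the small blue housing at (418,275) and the blue bits in the bin at (45,240). I choose the one at (442,206) because it is blue and tall. The tape rectangle is centred near (357,226).

```bash
cat > h.py <<'E'
import cv2,numpy as np
def cloud(d):
    z=d["z_map"].astype(float);v,u=np.mgrid[:480,:640]
    P=np.stack([(u-d["cx"])*z/d["fx"],(v-d["cy"])*z/d["fy"],z,np.ones_like(z)],-1)
    return (P@np.linalg.inv(d["world_to_cam"]).T)[...,:3]
def plane(d,uv,h=0.):
    T=np.linalg.inv(d["world_to_cam"]);r=np.c_[(uv[:,0]-d["cx"])/d["fx"],(uv[:,1]-d["cy"])/d["fy"],np.ones(len(uv))]@T[:3,:3].T
    return T[:3,3]+r*((h-T[2,3])/r[:,2])[:,None]
def rect(P):
    (c,s,a)=cv2.minAreaRect((P[:,:2]*1000).astype(np.float32)); return np.round(c,1),np.round(s,1),round(a,1)
def blue(d):
    f=d["frame"].astype(int); return (f[...,2]>f[...,0]+40)&(f[...,2]>f[...,1]+30)
E
python3 - <<'E'
from h import *
d=dict(np.load("top0.npz")); P=cloud(d); f=d["frame"]
m=(f.min(-1)>150).astype(np.uint8); m[:, :290]=0; m[:170]=0; m[285:]=0; m[:,425:]=0
n,l,s,c=cv2.connectedComponentsWithStats(m); print(s[1:])
k=1+np.argmax(s[1:,4]); mm=(l==k)
cs,hi=cv2.findContours(mm.astype(np.uint8),cv2.RETR_CCOMP,cv2.CHAIN_APPROX_NONE)
for q in cs:
    if len(q)>100: print("tape",rect(plane(d,q[:,0].astype(float)))); print(cv2.boxPoints(cv2.minAreaRect((plane(d,q[:,0].astype(float))[:,:2]*1000).astype(np.float32))).round(0).tolist())
b=blue(d)&(P[...,2]>.115)&(P[...,2]<.15); print("housing top",b.sum(),rect(P[b]),P[b][:,2].mean())
print(cv2.boxPoints(cv2.minAreaRect((P[b][:,:2]*1000).astype(np.float32))).round(0).tolist())
ds=dict(np.load("side0.npz")); Q=cloud(ds)
b=blue(ds); n,l,s,c=cv2.connectedComponentsWithStats(b.astype(np.uint8)); k=l[300,426]; B=(l==k)
t=B&(Q[...,2]>.124); print("side top",t.sum(),rect(Q[t]),np.percentile(Q[B][:,2],[1,99]))
print(cv2.boxPoints(cv2.minAreaRect((Q[t][:,:2]*1000).astype(np.float32))).round(0).tolist())
for nm,w in (("white",(slice(115,165),slice(440,490))),("small",(slice(255,295),slice(400,436))),("jar",(slice(138,174),slice(385,418)))):
    p=P[w].reshape(-1,3); p=p[p[:,2]>.045]; print(nm,len(p),p.min(0).round(3),p.max(0).round(3))
a=f[110:310,290:490];a=cv2.resize(a,(400,400),interpolation=2);e=cv2.resize(ds["frame"][230:370,320:520],(570,400))
cv2.imwrite("pics/crop.png",np.hstack([a,cv2.resize(e,(400,400))])[:,:,::-1])
E
```

```text
[]Traceback (most recent call last):
  File "<stdin>", line 5, in <module>
    return _wrapfunc(a, 'argmax', axis=axis, out=out, **kwds)
    return bound(*args, **kwds)
ValueError: attempt to get argmax of an empty sequence
```

Run:
```python
from h import *
d=dict(np.load("top0.npz")); P=cloud(d); f=d["frame"]
g=f.min(-1);print(np.percentile(g[170:285,290:425],[10,50,90,99]))
th=(np.median(g[170:285,290:425])+np.percentile(g[170:285,290:425],98))/2
m=(g>th).astype(np.uint8); m[:, :290]=0; m[:170]=0; m[285:]=0; m[:,425:]=0
n,l,s,c=cv2.connectedComponentsWithStats(m)
k=1+np.argmax(s[1:,4]); mm=(l==k); print(s[k])
cs,hi=cv2.findContours(mm.astype(np.uint8),cv2.RETR_CCOMP,cv2.CHAIN_APPROX_NONE)
for q in cs:
    if len(q)>100: print("tape",rect(plane(d,q[:,0].astype(float)))); print(cv2.boxPoints(cv2.minAreaRect((plane(d,q[:,0].astype(float))[:,:2]*1000).astype(np.float32))).round(0).tolist())
b=blue(d)&(P[...,2]>.115)&(P[...,2]<.15); b[:,:400]=0; print("housing top",b.sum(),rect(P[b]),P[b][:,2].mean())
print(cv2.boxPoints(cv2.minAreaRect((P[b][:,:2]*1000).astype(np.float32))).round(0).tolist())
ds=dict(np.load("side0.npz")); Q=cloud(ds)
b=blue(ds); n,l,s,c=cv2.connectedComponentsWithStats(b.astype(np.uint8)); k=l[300,426]; B=(l==k)
t=B&(Q[...,2]>.124); print("side top",t.sum(),rect(Q[t]),np.percentile(Q[B][:,2],[1,99]))
print(cv2.boxPoints(cv2.minAreaRect((Q[t][:,:2]*1000).astype(np.float32))).round(0).tolist())
for nm,w in (("white",(slice(115,165),slice(440,490))),("small",(slice(255,295),slice(400,436))),("jar",(slice(138,174),slice(385,418)))):
    p=P[w].reshape(-1,3); p=p[p[:,2]>.045]; print(nm,len(p),p.min(0).round(3),p.max(0).round(3))
a=cv2.resize(f[110:310,290:490],(400,400),interpolation=2)
cv2.imwrite("pics/crop.png",np.hstack([a,cv2.resize(ds["frame"][230:370,360:500],(400,400))])[:,:,::-1])
```

```text
[ 94. 101. 135. 139.]
[ 296  177  123   98 2624]
tape (array([591.3,  50.5]), array([163.6, 233.5]), 12.6)
[[486.0, 147.0], [537.0, -81.0], [697.0, -46.0], [646.0, 182.0]]
tape (array([591.2,  51.1]), array([134.6, 204.3]), 12.7)
[[503.0, 136.0], [548.0, -63.0], [679.0, -34.0], [634.0, 166.0]]
housing top 796 (array([ 620.2, -113. ]), array([70.8, 41.7]), 15.8) 0.12815475123381445
[[580.0, -103.0], [592.0, -143.0], [660.0, -123.0], [649.0, -83.0]]
side top 586 (array([ 282.3, -324.5]), array([875.6,  55.9]), 31.8) [0.00435473 0.13239711]
[[-105.0, -531.0], [-75.0, -579.0], [669.0, -118.0], [640.0, -70.0]]
white 1055 [ 0.451 -0.192  0.045] [0.786 0.121 1.317]
small 629 [ 0.451 -0.098  0.045] [0.519 0.121 1.317]
jar 451 [ 0.451 -0.066  0.045] [0.757 0.121 1.317]
```

View pics/crop.png

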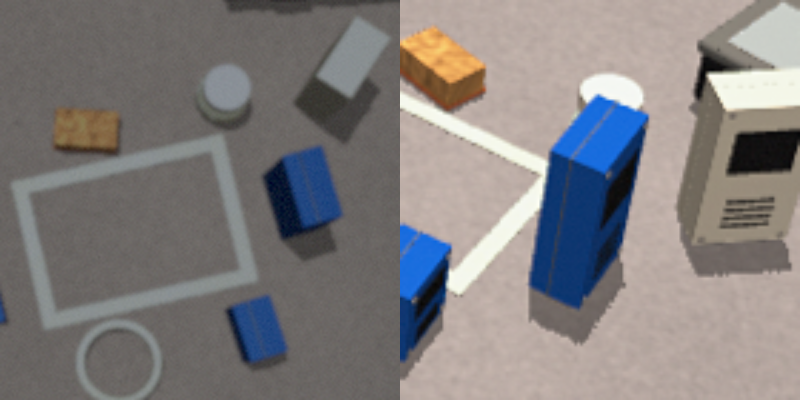

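The crop confirms the choice: the tall blue housing has its window and vents facing away from the rectangle. The white look-alike stands close behind and to one side of it, so I check clearance there while planning.

```bash
cat >> h.py <<'E'
from scipy.spatial.transform import Rotation as R
C=np.array([.5912,.0508]);A=np.radians(102.6);FX=np.array([np.cos(A),np.sin(A)]);FY=np.array([-FX[1],FX[0]])
def toF(P): return np.c_[(P[:,:2]-C)@FX,(P[:,:2]-C)@FY]*1000
def toW(x,y,z): return np.r_[C+FX*x/1000+FY*y/1000,z/1000]
def ori(phi,yaw=0):
    p=np.r_[FX,0];z=np.sin(np.radians(phi))*p-np.cos(np.radians(phi))*np.array([0,0,1]);y=-np.r_[FY,0]
    return R.from_euler("z",yaw,degrees=True)*R.from_matrix(np.c_[np.cross(y,z),y,z])
def rows(p0,r0,p1,r1,n=5):
    sh=r0.inv().apply(p1-p0);rv=(r0.inv()*r1).as_rotvec()
    for i in range(1,n+1): print(" ".join("%.4f"%v for v in np.r_[sh,rv]*i/n),end="; ")
    print("| dist %.3f ang %.2f"%(np.linalg.norm(sh),np.linalg.norm(rv)))
def quat(q): return R.from_quat(np.r_[q[1:],q[0]])
E
python3 - <<'E'
from h import *
for nm in("top","side"):
    d=dict(np.load(nm+"0.npz"));P=cloud(d).reshape(-1,3);ok=d["z_map"].ravel()>0;bl=blue(d).ravel()
    F=toF(P)
    for n,c,zr,cl in(("white",(-233,-100),(.03,.15),~bl),("small",(-102,134),(.02,.08),bl),("jar",(-119,-121),(.03,.08),~bl),("housing",(-166,7),(.11,.15),bl)):
        k=ok&cl&(P[:,2]>zr[0])&(P[:,2]<zr[1])&(np.hypot(*(F-c).T)<(75 if n!="jar" else 45)); print(nm,n,k.sum(),np.percentile(F[k],[1,99],0).round(0).tolist(),rect(np.c_[F[k]/1000,F[k]]))
from cell import bot
s=bot.read_state();p,r=np.array(s["ee_pos"]),quat(s["ee_rot"])
# via: high above behind housing
V=[(.36,.52,.30),(.50,.36,.33),(.58,.18,.33),(.62,.0,.33)]
T=toW(-250,15,300)
W=[p]+[np.array(v) for v in V]+[T]
from scipy.spatial.transform import Slerp
S=Slerp([0,1],R.concatenate([r,ori(45)]))
print("total ang",(r.inv()*ori(45)).magnitude(),T)
for i in range(5): rows(W[i],S(i/5),W[i+1],S((i+1)/5))
E
```

```text
top white 1092 [[-269.0, -141.0], [-197.0, -69.0]] (array([-235.5, -106.2]), array([74.9, 41.3]), 43.5)
top small 603 [[-116.0, 101.0], [-75.0, 158.0]] (array([-95.8, 129.1]), array([40.3, 58.5]), 4.6)
top jar 516 [[-143.0, -141.0], [-97.0, -94.0]] (array([-121. , -117.2]), array([48. , 49.9]), 54.5)
top housing 799 [[-186.0, -27.0], [-146.0, 43.0]] (array([-166.2,    7.5]), array([41.8, 70.8]), 3.4)
side white 2033 [[-275.0, -134.0], [-199.0, -67.0]] (array([-237.2, -104.8]), array([75.9, 47. ]), 44.0)
side small 837 [[-119.0, 100.0], [-77.0, 161.0]] (array([-97.6, 130. ]), array([43.2, 64.7]), 2.6)
side jar 195 [[-146.0, -141.0], [-100.0, -97.0]] (array([-119.1, -120.7]), array([48.6, 38.5]), 32.7)
side housing 735 [[-189.0, -28.0], [-148.0, 45.0]] (array([-168. ,    8.2]), array([41.2, 76.1]), 2.6)
total ang 1.2957719688562543 [ 0.63109706 -0.19645134  0.3       ]
-0.0390 -0.0147 -0.0123 -0.0166 0.0284 0.0401; -0.0781 -0.0294 -0.0245 -0.0332 0.0567 0.0802; -0.1171 -0.0441 -0.0368 -0.0498 0.0851 0.1202; -0.1562 -0.0587 -0.0490 -0.0664 0.1135 0.1603; -0.1952 -0.0734 -0.0613 -0.0830 
[... 364 characters left out ...]
 -0.0332 0.0567 0.0802; -0.1002 -0.0501 -0.0376 -0.0498 0.0851 0.1202; -0.1336 -0.0668 -0.0501 -0.0664 0.1135 0.1603; -0.1671 -0.0835 -0.0626 -0.0830 0.1418 0.2004; | dist 0.197 ang 0.26
-0.0292 -0.0150 -0.0168 -0.0166 0.0284 0.0401; -0.0584 -0.0300 -0.0336 -0.0332 0.0567 0.0802; -0.0876 -0.0451 -0.0503 -0.0498 0.0851 0.1202; -0.1168 -0.0601 -0.0671 -0.0664 0.1135 0.1603; -0.1460 -0.0751 -0.0839 -0.0830 0.1418 0.2004; | dist 0.184 ang 0.26
-0.0325 -0.0146 -0.0178 -0.0166 0.0284 0.0401; -0.0650 -0.0292 -0.0355 -0.0332 0.0567 0.0802; -0.0975 -0.0438 -0.0533 -0.0498 0.0851 0.1202; -0.1300 -0.0583 -0.0710 -0.0664 0.1135 0.1603; -0.1625 -0.0729 -0.0888 -0.0830 0.1418 0.2004; | dist 0.199 ang 0.26
```

carry_out(
  steps="-0.037 -0.014 -0.012 -0.0166 0.0284 0.04; -0.074 -0.028 -0.024 -0.0332 0.0567 0.08; -0.111 -0.042 -0.036 -0.05 0.085 0.12; -0.148 -0.056 -0.048 -0.0664 0.1135 0.16; -0.186 -0.07 -0.06 -0.083 0.142 0.2",
  hand=0.024,
)

```text
time: 1.32
ee_pos: [0.3526, 0.5252, 0.2994]
ee_rot: [-0.064, 0.243, 0.966, 0.052]
contact_force: [0.8, 1.0, -0.4]
width: 0.0564
gripper_force: 0.0
```

carry_out(
  steps="-0.037 -0.014 -0.012 -0.0166 0.0284 0.04; -0.074 -0.028 -0.024 -0.0332 0.0567 0.08; -0.111 -0.042 -0.036 -0.05 0.085 0.12; -0.148 -0.056 -0.048 -0.0664 0.1135 0.16; -0.186 -0.07 -0.06 -0.083 0.142 0.2",
)

```text
time: 1.73
ee_pos: [0.4876, 0.3697, 0.3261]
ee_rot: [-0.127, 0.337, 0.927, 0.103]
contact_force: [-0.6, 0.1, -0.2]
width: 0.0246
gripper_force: 0.0
```

carry_out(
  steps="-0.033 -0.0167 -0.0125 -0.0166 0.0284 0.04; -0.067 -0.033 -0.025 -0.0332 0.0567 0.08; -0.1 -0.05 -0.0375 -0.05 0.085 0.12; -0.133 -0.067 -0.05 -0.0664 0.1135 0.16; -0.167 -0.083 -0.062 -0.083 0.142 0.2",
)

```text
time: 2.15
ee_pos: [0.5674, 0.1901, 0.3252]
ee_rot: [-0.188, 0.425, 0.873, 0.151]
contact_force: [0.7, 0.5, -0.3]
width: 0.0241
gripper_force: 0.0
```

Run:
```python
from h import *
from cell import bot
s=bot.read_state();p,r=np.array(s["ee_pos"]),quat(s["ee_rot"])
T=toW(-260,22,300);m=(p+T)/2
from scipy.spatial.transform import Slerp
S=Slerp([0,1],R.concatenate([r,ori(45)]))
rows(p,r,m,S(.5));rows(m,S(.5),T,ori(45))
for nm in("side","top"):
    d=bot.camera(nm);cv2.imwrite(f"pics/{nm}1.png",d["frame"][:,:,::-1])
    P=cloud(d).reshape(-1,3);ok=d["z_map"].ravel()>0
    L=r.inv().apply(P-p)
    for z0,z1 in((-.02,.0),(-.06,-.02),(-.1,-.064),(-.14,-.1),(-.2,-.14)):
        k=ok&(L[:,2]>z0)&(L[:,2]<z1)&(abs(L[:,0])<.12)&(abs(L[:,1])<.14)
        if k.sum()>5: print(nm,z0,z1,k.sum(),np.percentile(L[k],[1,99],0)[:,:2].round(3).tolist())
```

```text
-0.0317 -0.0192 -0.0158 -0.0165 0.0282 0.0400; -0.0635 -0.0383 -0.0316 -0.0330 0.0564 0.0801; -0.0952 -0.0575 -0.0474 -0.0494 0.0846 0.1201; -0.1270 -0.0766 -0.0632 -0.0659 0.1129 0.1602; -0.1587 -0.0958 -0.0789 -0.0824 0.1411 0.2002; | dist 0.201 ang 0.26
-0.0321 -0.0112 -0.0216 -0.0165 0.0282 0.0400; -0.0643 -0.0224 -0.0432 -0.0330 0.0564 0.0801; -0.0964 -0.0335 -0.0647 -0.0494 0.0846 0.1201; -0.1286 -0.0447 -0.0863 -0.0659 0.1129 0.1602; -0.1607 -0.0559 -0.1079 -0.0824 0.1411 0.2002; | dist 0.201 ang 0.26
side -0.02 0.0 74 [[-0.01, -0.03], [0.011, -0.021]]
side -0.06 -0.02 24 [[-0.009, -0.031], [0.011, -0.025]]
side -0.1 -0.064 844 [[-0.033, -0.095], [0.035, 0.079]]
side -0.14 -0.1 1103 [[-0.032, -0.096], [0.034, 0.013]]
side -0.2 -0.14 1370 [[-0.035, -0.043], [0.037, 0.004]]
top -0.02 0.0 105 [[-0.01, -0.027], [0.004, 0.024]]
top -0.06 -0.02 130 [[-0.016, -0.027], [0.003, 0.024]]
top -0.1 -0.064 1460 [[-0.032, -0.088], [0.028, 0.085]]
top -0.14 -0.1 2449 [[-0.039, -0.093], [0.027, 0.09]]
top -0.2 -0.14 1231 [[-0.016, -0.042], [0.031, 0.034]]
```

View pics/side1.png

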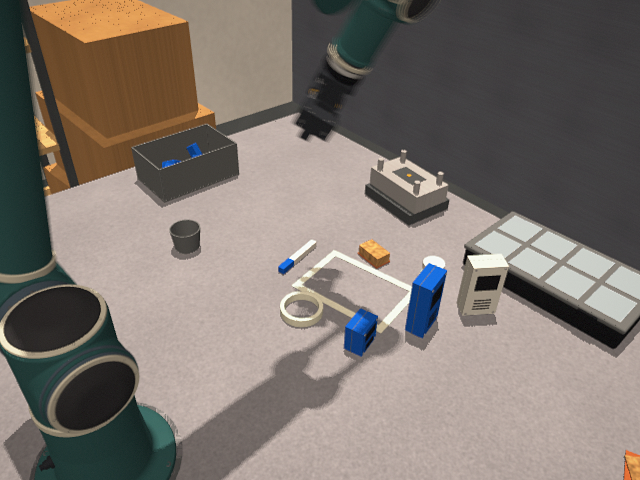

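The side view shows the arm tilted with the gripper at (315,125) and every item still in place. The clouds confirm the gripper body is ±93 mm along tool y. The white look-alike reaches y ≈ -65, so I'll push with the -y finger and centre the gripper at y = 40 to keep the body clear of it.

Run:
```python
from h import *
from cell import bot
s=bot.read_state();p,r=np.array(s["ee_pos"]),quat(s["ee_rot"])
T=toW(-228,40,280);m=(p+T)/2
from scipy.spatial.transform import Slerp
S=Slerp([0,1],R.concatenate([r,ori(45)]))
rows(p,r,m,S(.5));rows(m,S(.5),T,ori(45)); print(m,T,ori(45).as_quat()[[3,0,1,2]])
```

```text
-0.0291 -0.0194 -0.0123 -0.0163 0.0285 0.0394; -0.0581 -0.0388 -0.0245 -0.0326 0.0571 0.0787; -0.0872 -0.0581 -0.0368 -0.0489 0.0856 0.1181; -0.1162 -0.0775 -0.0491 -0.0653 0.1141 0.1574; -0.1453 -0.0969 -0.0613 -0.0816 0.1427 0.1968; | dist 0.185 ang 0.26
-0.0300 -0.0123 -0.0178 -0.0163 0.0285 0.0394; -0.0601 -0.0246 -0.0356 -0.0326 0.0571 0.0787; -0.0901 -0.0369 -0.0534 -0.0489 0.0856 0.1181; -0.1201 -0.0492 -0.0712 -0.0653 0.1141 0.1574; -0.1502 -0.0615 -0.0890 -0.0816 0.1427 0.1968; | dist 0.185 ang 0.26
[0.58565219 0.00269035 0.30155925] [ 0.60189999 -0.18043475  0.28      ] [-0.29865779  0.57764889  0.72102368  0.23927001]
```

carry_out(
  steps="-0.029 -0.0194 -0.0123 -0.0163 0.0285 0.0394; -0.058 -0.0388 -0.0245 -0.0326 0.057 0.0787; -0.087 -0.058 -0.037 -0.049 0.0856 0.118; -0.116 -0.0775 -0.049 -0.0653 0.114 0.1574; -0.145 -0.097 -0.061 -0.0816 0.1427 0.197",
  hand=0.044,
)

```text
time: 2.67
ee_pos: [0.5844, 0.0087, 0.3028]
ee_rot: [-0.246, 0.503, 0.805, 0.197]
contact_force: [-0.2, 0.0, -0.5]
width: 0.0437
gripper_force: 0.0
```

carry_out(
  steps="-0.03 -0.0123 -0.0178 -0.0163 0.0285 0.0394; -0.06 -0.0246 -0.0356 -0.0326 0.057 0.0787; -0.09 -0.037 -0.0534 -0.049 0.0856 0.118; -0.12 -0.049 -0.071 -0.0653 0.114 0.1574; -0.15 -0.0615 -0.089 -0.0816 0.1427 0.197",
)

```text
time: 3.08
ee_pos: [0.6025, -0.1743, 0.2806]
ee_rot: [-0.3, 0.574, 0.723, 0.239]
contact_force: [0.1, 0.5, 0.3]
width: 0.0439
gripper_force: 0.0
```

```bash
cat > pl.py <<'E'
from h import *
from cell import bot
import sys
# args: phi then x,y,z,calls ...
def plan(phi,*wps):
    s=bot.read_state();p,r=np.array(s["ee_pos"]),quat(s["ee_rot"]);t=ori(phi)
    print("t",s["time"],"F",toF(p[None]).round(1),p[2].round(4),"oriErr",(r.inv()*t).magnitude().round(3),s["contact_force"],s["joint_positions"].round(2) if hasattr(s["joint_positions"],"round") else s["joint_positions"])
    for x,y,z in wps:
        q=toW(x,y,z);rows(p,r,q,t);p,r=q,t
if __name__=="__main__":
    a=[float(v) for v in sys.argv[1:]];plan(a[0],*[a[i:i+3] for i in range(1,len(a),3)])
E
python3 pl.py 45 -228 40 150 -228 40 12
```

```text
Traceback (most recent call last):
  File "pl.py", line 11, in <module>
    a=[float(v) for v in sys.argv[1:]];plan(a[0],*[a[i:i+3] for i in range(1,len(a),3)])
                                       ~~~~^^^^^^^^^^^^^^^^^^^^^^^^^^^^^^^^^^^^^^^^^^^^^
  File "pl.py", line 7, in plan
    print("t",s["time"],"F",toF(p[None]).round(1),p[2].round(4),"oriErr",(r.inv()*t).magnitude().round(3),s["contact_force"],s["joint_positions"].round(2) if hasattr(s["joint_positions"],"round") else s["joint_positions"])
                                                                         ^^^^^^^^^^^^^^^^^^^^^^^^^^^^^
AttributeError: 'float' object has no attribute 'round'
```

```bash
sed -i 's/(r.inv()\*t).magnitude().round(3)/round((r.inv()*t).magnitude(),3)/; s/    s=bot.read_state()/    for _ in range(4): bot.camera("wrist")\n    s=bot.read_state()/' pl.py
python3 pl.py 45 -228 40 150 -228 40 12
```

```text
t 3.2833 F [[-221.7   38.2]] 0.2798 oriErr 0.008 [0.59871897 0.87970421 0.32238149] [-0.59  0.48  1.42  0.53  1.83 -0.84]
-0.0193 -0.0004 0.0174 -0.0009 -0.0006 0.0011; -0.0386 -0.0008 0.0348 -0.0019 -0.0013 0.0022; -0.0579 -0.0012 0.0522 -0.0028 -0.0019 0.0033; -0.0772 -0.0016 0.0696 -0.0038 -0.0025 0.0045; -0.0965 -0.0020 0.0870 -0.0047 -0.0031 0.0056; | dist 0.130 ang 0.01
-0.0195 -0.0000 0.0195 0.0000 0.0000 0.0000; -0.0390 -0.0000 0.0390 0.0000 0.0000 0.0000; -0.0585 -0.0000 0.0585 0.0000 0.0000 0.0000; -0.0781 -0.0000 0.0781 0.0000 0.0000 0.0000; -0.0976 -0.0000 0.0976 0.0000 0.0000 0.0000; | dist 0.138 ang 0.00
```

carry_out(
  steps="-0.0193 -0.0004 0.0174 -0.001 -0.0006 0.001; -0.0386 -0.0008 0.0348 -0.002 -0.0013 0.002; -0.058 -0.0012 0.052 -0.003 -0.002 0.003; -0.077 -0.0016 0.0696 -0.004 -0.0025 0.0045; -0.0965 -0.002 0.087 -0.0047 -0.003 0.0056",
)

```text
time: 3.7
ee_pos: [0.6025, -0.1777, 0.1513]
ee_rot: [-0.298, 0.576, 0.723, 0.239]
contact_force: [0.9, -0.4, -0.1]
width: 0.0439
gripper_force: 0.0
```

carry_out(
  steps="-0.018 0 0.018 0 0 0; -0.036 0 0.036 0 0 0; -0.054 0 0.054 0 0 0; -0.072 0 0.072 0 0 0; -0.09 0 0.09 0 0 0",
)

```text
time: 4.12
ee_pos: [0.603, -0.1778, 0.0239]
ee_rot: [-0.298, 0.576, 0.723, 0.239]
contact_force: [-0.3, 0.5, -0.7]
width: 0.044
gripper_force: 0.0
```

```bash
python3 pl.py 45 -200 40 12
python3 - <<'E'
from h import *
from cell import bot
d=bot.camera("side");cv2.imwrite("pics/side2.png",cv2.resize(d["frame"][180:400,300:620],(640,440))[:,:,::-1])
E
```

```text
t 4.3167 F [[-226.    39.1]] 0.0246 oriErr 0.004 [0.11056051 0.56398273 0.41932046] [-0.59  0.73  1.54  0.51  1.51 -1.02]
0.0019 -0.0002 0.0055 -0.0004 0.0000 0.0006; 0.0038 -0.0003 0.0109 -0.0008 0.0000 0.0012; 0.0057 -0.0005 0.0164 -0.0012 0.0000 0.0018; 0.0075 -0.0007 0.0218 -0.0016 0.0001 0.0024; 0.0094 -0.0008 0.0273 -0.0019 0.0001 0.0030; | dist 0.029 ang 0.00
```

View pics/side2.png

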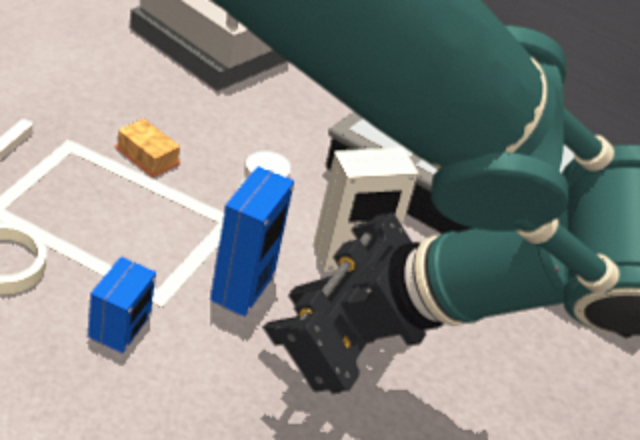

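The gripper at (330,330) is low behind the housing, its body clear of the white look-alike. I now close in and push slowly.

carry_out(
  steps="0.002 -0.0002 0.0055 0 0 0; 0.004 -0.0003 0.011 0 0 0; 0.0057 -0.0005 0.0164 -0.001 0 0.002; 0.0075 -0.0007 0.022 -0.0016 0 0.0024; 0.0094 -0.0008 0.0273 -0.002 0 0.003",
)

```text
time: 4.78
ee_pos: [0.5954, -0.1545, 0.0111]
ee_rot: [-0.298, 0.579, 0.721, 0.239]
contact_force: [0.0, 0.4, 0.1]
width: 0.0439
gripper_force: 0.0
```

carry_out(
  steps="0.002 0 0.002 0 0 0; 0.004 0 0.004 0 0 0; 0.006 0 0.006 0 0 0; 0.008 0 0.008 0 0 0; 0.01 0 0.01 0 0 0",
)

```text
time: 5.2
ee_pos: [0.5927, -0.1414, 0.011]
ee_rot: [-0.298, 0.579, 0.721, 0.239]
contact_force: [-0.5, -0.8, -0.6]
width: 0.044
gripper_force: 0.4
```

carry_out(
  steps="0.002 0 0.002 0 0 0; 0.004 0 0.004 0 0 0; 0.006 0 0.006 0 0 0; 0.008 0 0.008 0 0 0; 0.01 0 0.01 0 0 0",
)

```text
time: 5.62
ee_pos: [0.5894, -0.1272, 0.0109]
ee_rot: [-0.298, 0.579, 0.721, 0.239]
contact_force: [0.2, -0.7, -0.7]
width: 0.0439
gripper_force: 0.4
```

```bash
cat > hs.py <<'E'
from h import *
from cell import bot
def look():
    for nm in("top","side"):
        d=bot.camera(nm);P=cloud(d).reshape(-1,3);F=toF(P);b=blue(d).ravel()&(d["z_map"].ravel()>0)
        k=b&(abs(F[:,1])<75)&(F[:,0]>-230)&(F[:,0]<130)
        t=k&(P[:,2]>.118) if (P[k][:,2]>.118).sum()>100 else k
        print(nm,t.sum(),"zmax",np.percentile(P[k][:,2],99).round(3),"box",np.percentile(F[t],[1,99],0).round(0).tolist(),rect(np.c_[F[t]/1000,F[t]]))
look()
E
python3 hs.py; python3 pl.py 45 -116 40 12
```

```text
top 785 zmax 0.134 box [[-165.0, -28.0], [-125.0, 41.0]] (array([-144.9,    6. ]), array([71.2, 40.3]), 89.6)
side 629 zmax 0.132 box [[-166.0, -28.0], [-126.0, 44.0]] (array([-145.8,    6.3]), array([40.5, 77.1]), 0.1)
t 5.9167 F [[-173.5   40.5]] 0.011 oriErr 0.002 [0.39464627 0.20783668 0.22570071] [-0.55  0.7   1.64  0.54  1.43 -1.02]
0.0083 0.0001 0.0080 0.0003 0.0001 -0.0003; 0.0166 0.0002 0.0160 0.0007 0.0003 -0.0006; 0.0248 0.0002 0.0240 0.0010 0.0004 -0.0010; 0.0331 0.0003 0.0320 0.0014 0.0006 -0.0013; 0.0414 0.0004 0.0400 0.0017 0.0007 -0.0016; | dist 0.058 ang 0.00
```

It slides standing and is now squared to the frame, with its leading edge at -125 mm. It needs about 57 mm more.

carry_out(
  steps="0.002 0 0.002 0 0 0; 0.004 0 0.004 0 0 0; 0.006 0 0.006 0 0 0; 0.008 0 0.008 0 0 0; 0.01 0 0.01 0 0 0",
)

```text
time: 6.33
ee_pos: [0.5864, -0.1134, 0.011]
ee_rot: [-0.298, 0.579, 0.721, 0.239]
contact_force: [0.2, -1.9, 0.4]
width: 0.0438
gripper_force: 0.6
```

carry_out(
  steps="0.002 0 0.002 0 0 0; 0.004 0 0.004 0 0 0; 0.006 0 0.006 0 0 0; 0.008 0 0.008 0 0 0; 0.01 0 0.01 0 0 0",
)

```text
time: 6.75
ee_pos: [0.5833, -0.0995, 0.0109]
ee_rot: [-0.298, 0.579, 0.721, 0.239]
contact_force: [-0.2, -1.3, -0.4]
width: 0.0441
gripper_force: 0.7
```

carry_out(
  steps="0.002 0 0.002 0 0 0; 0.004 0 0.004 0 0 0; 0.006 0 0.006 0 0 0; 0.008 0 0.008 0 0 0; 0.01 0 0.01 0 0 0",
)

```text
time: 7.17
ee_pos: [0.5803, -0.0858, 0.0109]
ee_rot: [-0.298, 0.579, 0.72, 0.239]
contact_force: [0.1, -1.0, 0.5]
width: 0.0441
gripper_force: 0.7
```

carry_out(
  steps="0.002 0 0.002 0 0 0; 0.004 0 0.004 0 0 0; 0.006 0 0.006 0 0 0; 0.008 0 0.008 0 0 0; 0.01 0 0.01 0 0 0",
)

```text
time: 7.58
ee_pos: [0.5772, -0.0719, 0.0109]
ee_rot: [-0.298, 0.579, 0.72, 0.239]
contact_force: [-0.0, -2.2, 0.7]
width: 0.0439
gripper_force: 0.7
```

```bash
python3 hs.py; python3 pl.py 45 -145 40 12 -145 8 117 -125 8 117
```

```text
top 789 zmax 0.133 box [[-116.0, -35.0], [-64.0, 37.0]] (array([-90.9,   0.2]), array([71.4, 41.1]), 70.8)
side 623 zmax 0.133 box [[-120.0, -35.0], [-64.0, 40.0]] (array([-91.4,   1.4]), array([74.7, 43.5]), 69.9)
t 7.8833 F [[-116.8   40.5]] 0.0108 oriErr 0.002 [-0.31566969  0.37597888 -0.98707174] [-0.49  0.65  1.73  0.58  1.38 -1.  ]
-0.0038 0.0001 -0.0041 0.0003 0.0001 -0.0003; -0.0076 0.0002 -0.0083 0.0006 0.0003 -0.0007; -0.0115 0.0003 -0.0124 0.0009 0.0004 -0.0010; -0.0153 0.0004 -0.0166 0.0012 0.0005 -0.0013; -0.0191 0.0006 -0.0207 0.0015 0.0007 -0.0017; | dist 0.028 ang 0.00
0.0148 0.0064 -0.0148 0.0000 0.0000 0.0000; 0.0297 0.0128 -0.0297 0.0000 0.0000 0.0000; 0.0445 0.0192 -0.0445 0.0000 0.0000 0.0000; 0.0594 0.0256 -0.0594 0.0000 0.0000 0.0000; 0.0742 0.0320 -0.0742 0.0000 0.0000 0.0000; | dist 0.110 ang 0.00
0.0028 -0.0000 0.0028 0.0000 0.0000 0.0000; 0.0057 -0.0000 0.0057 0.0000 0.0000 0.0000; 0.0085 -0.0000 0.0085 0.0000 0.0000 0.0000; 0.0113 -0.0000 0.0113 0.0000 0.0000 0.0000; 0.0141 -0.0000 0.0141 0.0000 0.0000 0.0000; | dist 0.020 ang 0.00
```

The single finger turned the housing by about -19.5° (centre (-91,0)). It is still standing inside the allowed band. Toppled like that it would leave the rectangle, so I back off and straighten it, pushing its right end with the -y finger opened wider.

carry_out(
  steps="-0.005 0 -0.005 0 0 0; -0.01 0 -0.01 0 0 0; -0.015 0 -0.0145 0 0 0; -0.02 0 -0.019 0 0 0; -0.024 0 -0.023 0 0 0",
)

```text
time: 8.3
ee_pos: [0.5848, -0.1059, 0.0101]
ee_rot: [-0.298, 0.579, 0.72, 0.239]
contact_force: [-0.4, -0.0, 0.6]
width: 0.0439
gripper_force: 0.0
```

carry_out(
  steps="0 0.002 0 0 0 0; 0 0.004 0 0 0 0; 0 0.006 0 0 0 0; 0 0.006 0 0 0 0; 0 0.006 0 0 0 0",
  hand=0.08,
)

```text
time: 8.72
ee_pos: [0.5903, -0.103, 0.0102]
ee_rot: [-0.298, 0.578, 0.721, 0.239]
contact_force: [-0.6, 0.0, 0.8]
width: 0.075
gripper_force: 0.0
```

```bash
python3 hs.py; python3 pl.py 45 -122 34 12
```

```text
top 784 zmax 0.134 box [[-116.0, -35.0], [-63.0, 36.0]] (array([-90.1,   0.2]), array([71.7, 40.8]), 72.3)
side 620 zmax 0.133 box [[-120.0, -34.0], [-64.0, 39.0]] (array([-91.7,   1.5]), array([75.1, 42.4]), 72.4)
t 9.0167 F [[-150.1   34.6]] 0.0103 oriErr 0.002 [0.26941391 0.03347921 0.1387407 ] [-0.52  0.68  1.67  0.56  1.41 -1.01]
0.0042 0.0001 0.0037 0.0003 0.0002 -0.0003; 0.0085 0.0002 0.0074 0.0006 0.0004 -0.0006; 0.0127 0.0003 0.0112 0.0010 0.0006 -0.0009; 0.0169 0.0004 0.0149 0.0013 0.0008 -0.0012; 0.0211 0.0005 0.0186 0.0016 0.0010 -0.0015; | dist 0.028 ang 0.00
```

carry_out(
  steps="0.003 0 0.0025 0 0 0; 0.006 0 0.005 0 0 0; 0.009 0 0.0075 0 0 0; 0.0115 0 0.01 0 0 0; 0.014 0 0.012 0 0 0",
)

```text
time: 9.43
ee_pos: [0.5861, -0.0848, 0.0116]
ee_rot: [-0.298, 0.579, 0.721, 0.239]
contact_force: [-0.3, 0.8, -0.9]
width: 0.0801
gripper_force: 0.0
```

carry_out(
  steps="0.002 0 0.002 0 0 0; 0.004 0 0.004 0 0 0; 0.006 0 0.006 0 0 0; 0.008 0 0.008 0 0 0; 0.01 0 0.01 0 0 0",
)

```text
time: 9.85
ee_pos: [0.5835, -0.0716, 0.0117]
ee_rot: [-0.298, 0.579, 0.721, 0.239]
contact_force: [0.2, -1.5, 0.1]
width: 0.0798
gripper_force: 0.5
```

```bash
python3 hs.py; python3 pl.py 45 -110 34 12
```

```text
top 782 zmax 0.133 box [[-111.0, -34.0], [-59.0, 37.0]] (array([-84.9,   1.3]), array([71.1, 40.2]), 74.9)
side 606 zmax 0.132 box [[-112.0, -35.0], [-61.0, 40.0]] (array([-86.1,   2.2]), array([75.6, 42.5]), 76.3)
t 10.15 F [[-117.7   34.6]] 0.0116 oriErr 0.002 [-0.49775348 -0.36591767  0.63879242] [-0.48  0.65  1.72  0.58  1.38 -1.  ]
0.0011 0.0001 0.0010 0.0003 0.0001 -0.0003; 0.0023 0.0002 0.0020 0.0006 0.0003 -0.0007; 0.0034 0.0003 0.0031 0.0009 0.0004 -0.0010; 0.0046 0.0004 0.0041 0.0012 0.0006 -0.0014; 0.0057 0.0005 0.0051 0.0015 0.0007 -0.0017; | dist 0.008 ang 0.00
```

carry_out(
  steps="-0.004 0 -0.004 0 0 0; -0.004 0 -0.004 0 0 0; -0.004 0 -0.004 0 0 0; -0.004 0 -0.004 0 0 0; -0.004 0.001 -0.004 0 0 0",
  hand=0.088,
)

```text
time: 10.57
ee_pos: [0.5853, -0.077, 0.0115]
ee_rot: [-0.298, 0.579, 0.72, 0.239]
contact_force: [0.3, -0.3, -0.6]
width: 0.0877
gripper_force: 0.0
```

carry_out(
  steps="0.0025 0 0.0025 0 0 0; 0.005 0 0.005 0 0 0; 0.0075 0 0.0075 0 0 0; 0.01 0 0.01 0 0 0; 0.0125 0 0.0125 0 0 0",
)

```text
time: 10.98
ee_pos: [0.5817, -0.0592, 0.0116]
ee_rot: [-0.298, 0.579, 0.721, 0.239]
contact_force: [-0.1, -0.8, 1.0]
width: 0.0881
gripper_force: 0.4
```

```bash
python3 hs.py; python3 pl.py 45 -110 34 12
```

```text
top 782 zmax 0.134 box [[-96.0, -30.0], [-52.0, 40.0]] (array([-74.3,   4.9]), array([71.8, 41.2]), 82.5)
side 596 zmax 0.133 box [[-97.0, -31.0], [-53.0, 43.0]] (array([-75.4,   6.2]), array([76.3, 43.1]), 83.8)
t 11.2833 F [[-105.6   33.5]] 0.0116 oriErr 0.002 [ 0.07006739  0.69873224 -0.30431103] [-0.47  0.64  1.73  0.59  1.37 -0.99]
-0.0006 -0.0001 -0.0007 0.0003 0.0001 -0.0003; -0.0011 -0.0002 -0.0014 0.0005 0.0003 -0.0006; -0.0017 -0.0003 -0.0021 0.0008 0.0004 -0.0010; -0.0023 -0.0004 -0.0027 0.0011 0.0006 -0.0013; -0.0029 -0.0004 -0.0034 0.0014 0.0007 -0.0016; | dist 0.004 ang 0.00
```

carry_out(
  steps="0.0012 0 0.0012 0 0 0; 0.0024 0 0.0024 0 0 0; 0.0036 0 0.0036 0 0 0; 0.0048 0 0.0048 0 0 0; 0.006 0 0.006 0 0 0",
)

```text
time: 11.7
ee_pos: [0.5799, -0.0513, 0.0116]
ee_rot: [-0.298, 0.579, 0.72, 0.239]
contact_force: [1.3, -1.1, 0.6]
width: 0.088
gripper_force: 0.4
```

```bash
python3 hs.py; python3 pl.py 45 -140 34 12 -140 20 117 -130 6 117
```

```text
top 783 zmax 0.134 box [[-88.0, -28.0], [-49.0, 42.0]] (array([-68.9,   6.9]), array([71.3, 41. ]), 89.3)
side 586 zmax 0.132 box [[-90.0, -28.0], [-50.0, 44.0]] (array([-69.7,   7.4]), array([42.3, 77. ]), 0.1)
t 12.0 F [[-97.1  33.5]] 0.0116 oriErr 0.002 [-0.0857857   0.34154394  0.94222305] [-0.46  0.64  1.75  0.6   1.36 -0.99]
-0.0060 -0.0001 -0.0061 0.0003 0.0002 -0.0003; -0.0120 -0.0002 -0.0122 0.0006 0.0003 -0.0007; -0.0180 -0.0002 -0.0184 0.0009 0.0005 -0.0010; -0.0240 -0.0003 -0.0245 0.0011 0.0006 -0.0013; -0.0300 -0.0004 -0.0306 0.0014 0.0008 -0.0016; | dist 0.043 ang 0.00
0.0148 0.0028 -0.0148 0.0000 0.0000 0.0000; 0.0297 0.0056 -0.0297 0.0000 0.0000 0.0000; 0.0445 0.0084 -0.0445 0.0000 0.0000 0.0000; 0.0594 0.0112 -0.0594 0.0000 0.0000 0.0000; 0.0742 0.0140 -0.0742 0.0000 0.0000 0.0000; | dist 0.106 ang 0.00
0.0014 0.0028 0.0014 0.0000 0.0000 0.0000; 0.0028 0.0056 0.0028 0.0000 0.0000 0.0000; 0.0042 0.0084 0.0042 0.0000 0.0000 0.0000; 0.0057 0.0112 0.0057 0.0000 0.0000 0.0000; 0.0071 0.0140 0.0071 0.0000 0.0000 0.0000; | dist 0.017 ang 0.00
```

Now it is squared (yaw about 0°), standing at centre (-69,7) with its leading edge at -50 mm. I retract, rise and push at the top.

carry_out(
  steps="-0.006 0 -0.006 0 0 0; -0.012 0 -0.012 0 0 0; -0.018 0 -0.018 0 0 0; -0.024 0 -0.0245 0 0 0; -0.03 0 -0.0306 0 0 0",
)

```text
time: 12.42
ee_pos: [0.5894, -0.0946, 0.0121]
ee_rot: [-0.298, 0.579, 0.72, 0.239]
contact_force: [0.4, -0.6, -0.4]
width: 0.0878
gripper_force: 0.0
```

carry_out(
  steps="0.015 0.003 -0.015 0 0 0; 0.03 0.006 -0.03 0 0 0; 0.044 0.009 -0.044 0 0 0; 0.058 0.012 -0.058 0 0 0; 0.072 0.014 -0.072 0 0 0",
  hand=0.03,
)

```text
time: 12.83
ee_pos: [0.603, -0.091, 0.1148]
ee_rot: [-0.298, 0.579, 0.72, 0.239]
contact_force: [-0.4, -0.3, -0.3]
width: 0.0571
gripper_force: 0.0
```

carry_out(
  steps="0.003 0.003 0.003 0 0 0; 0.006 0.006 0.006 0 0 0; 0.009 0.008 0.009 0 0 0; 0.012 0.01 0.012 0 0 0; 0.016 0.012 0.016 0 0 0",
)

```text
time: 13.25
ee_pos: [0.6087, -0.0646, 0.1121]
ee_rot: [-0.299, 0.579, 0.72, 0.239]
contact_force: [-0.7, -0.1, 0.3]
width: 0.0304
gripper_force: 0.0
```

```bash
python3 hs.py; python3 pl.py 45 -100 7 110 -50 7 110;python3 - <<'E'
from h import *
from cell import bot
d=bot.camera("side");cv2.imwrite("pics/side3.png",cv2.resize(d["frame"][140:380,260:580],(640,480))[:,:,::-1])
E
```

```text
top 779 zmax 0.134 box [[-87.0, -27.0], [-49.0, 42.0]] (array([-68.1,   7. ]), array([70.9, 40.6]), 89.5)
side 582 zmax 0.133 box [[-90.0, -28.0], [-50.0, 44.0]] (array([-82.9,   8. ]), array([68. , 77.4]), 0.2)
t 13.55 F [[-117.3    7.6]] 0.1135 oriErr 0.002 [-0.38725145  1.01333933  0.56682497] [-0.46  0.55  1.65  0.58  1.51 -0.89]
0.0020 0.0001 0.0029 0.0003 0.0002 -0.0004; 0.0039 0.0002 0.0059 0.0005 0.0003 -0.0008; 0.0059 0.0003 0.0088 0.0008 0.0005 -0.0012; 0.0078 0.0005 0.0118 0.0010 0.0006 -0.0015; 0.0098 0.0006 0.0147 0.0013 0.0008 -0.0019; | dist 0.018 ang 0.00
0.0071 0.0000 0.0071 0.0000 0.0000 0.0000; 0.0141 0.0000 0.0141 0.0000 0.0000 0.0000; 0.0212 0.0000 0.0212 0.0000 0.0000 0.0000; 0.0283 0.0000 0.0283 0.0000 0.0000 0.0000; 0.0354 0.0000 0.0354 0.0000 0.0000 0.0000; | dist 0.050 ang 0.00
```

View pics/side3.png

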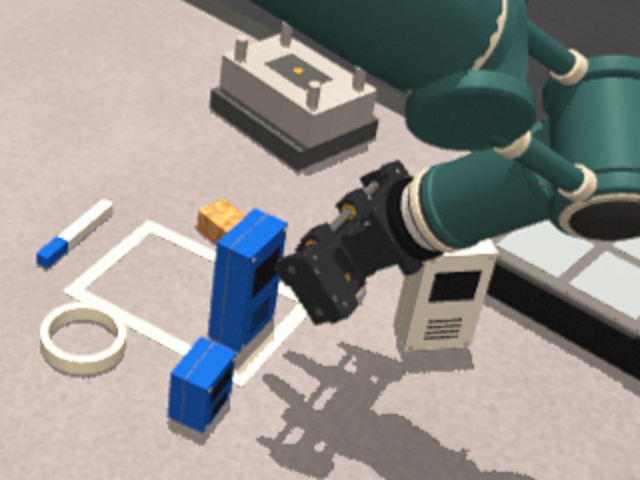

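The housing stands inside the tape and the fingertips are behind its upper front at (290,290), clear of everything else. Next I push the top.

carry_out(
  steps="0.002 0 0.003 0 0 0; 0.004 0 0.006 0 0 0; 0.006 0 0.009 0 0 0; 0.008 0 0.012 0 0 0; 0.01 0 0.0145 0 0 0",
)

```text
time: 14.02
ee_pos: [0.6056, -0.048, 0.1105]
ee_rot: [-0.298, 0.579, 0.72, 0.239]
contact_force: [-0.5, 0.4, -0.0]
width: 0.0299
gripper_force: 0.0
```

carry_out(
  steps="0.003 0 0.003 0 0 0; 0.006 0 0.006 0 0 0; 0.009 0 0.009 0 0 0; 0.012 0 0.012 0 0 0; 0.015 0 0.015 0 0 0",
)

```text
time: 14.43
ee_pos: [0.6012, -0.0273, 0.1107]
ee_rot: [-0.298, 0.579, 0.721, 0.239]
contact_force: [-0.1, 0.4, -0.6]
width: 0.03
gripper_force: 0.1
```

```bash
python3 hs.py; python3 pl.py 45 -55 7 110
```

```text
top 761 zmax 0.137 box [[-68.0, -28.0], [-30.0, 42.0]] (array([-49.7,   6.9]), array([70.9, 41.6]), 88.7)
side 568 zmax 0.136 box [[-70.0, -28.0], [-28.0, 44.0]] (array([-65. ,  11.7]), array([81.2, 77.7]), 89.3)
t 14.7333 F [[-79.    7.4]] 0.1106 oriErr 0.003 [ 1.15773286 -0.05363162  0.11880915] [-0.42  0.52  1.7   0.61  1.47 -0.87]
0.0033 0.0001 0.0035 0.0003 0.0002 -0.0003; 0.0066 0.0001 0.0069 0.0007 0.0005 -0.0007; 0.0100 0.0002 0.0104 0.0010 0.0007 -0.0010; 0.0133 0.0002 0.0139 0.0014 0.0009 -0.0014; 0.0166 0.0003 0.0174 0.0017 0.0012 -0.0017; | dist 0.024 ang 0.00
```

It is tipping (the top has moved 20 mm forward and the top edge has risen). I continue past balance, then back off.

carry_out(
  steps="0.004 0 0.004 0 0 0; 0.008 0 0.008 0 0 0; 0.012 0 0.012 0 0 0; 0.0155 0 0.0155 0 0 0; 0.019 0 0.019 0 0 0",
)

```text
time: 15.15
ee_pos: [0.5951, -0.0008, 0.1106]
ee_rot: [-0.298, 0.579, 0.721, 0.239]
contact_force: [0.1, 0.5, -0.8]
width: 0.03
gripper_force: 0.0
```

carry_out(
  steps="0 0 0 0 0 0; 0 0 0 0 0 0; 0 0 0 0 0 0; -0.005 0 -0.005 0 0 0; -0.01 0 -0.01 0 0 0",
)

```text
time: 15.57
ee_pos: [0.5986, -0.0158, 0.1106]
ee_rot: [-0.298, 0.579, 0.721, 0.239]
contact_force: [0.0, -0.5, -0.5]
width: 0.0299
gripper_force: 0.0
```

```bash
python3 hs.py; python3 pl.py 45 -150 10 200
```

```text
top 1808 zmax 0.045 box [[-44.0, -28.0], [83.0, 42.0]] (array([17.7,  6.3]), array([ 71.4, 133.9]), 89.6)
side 1881 zmax 0.044 box [[-46.0, -29.0], [81.0, 45.0]] (array([-0.6, -5.8]), array([117.7, 173.6]), 83.3)
t 15.8667 F [[-66.4   7.4]] 0.1105 oriErr 0.003 [ 0.69484927 -1.42898415  0.80750214] [-0.4   0.51  1.72  0.62  1.46 -0.87]
0.0008 -0.0005 -0.0245 0.0004 0.0002 -0.0004; 0.0016 -0.0010 -0.0490 0.0007 0.0003 -0.0008; 0.0024 -0.0014 -0.0735 0.0011 0.0005 -0.0012; 0.0032 -0.0019 -0.0979 0.0015 0.0006 -0.0016; 0.0040 -0.0024 -0.1224 0.0019 0.0008 -0.0020; | dist 0.123 ang 0.00
```

It has toppled and lies at x -46…83, y -28…43, inside the rectangle. I withdraw and check.

carry_out(
  steps="0 0 -0.024 0 0 0; 0 0 -0.048 0 0 0; 0 0 -0.072 0 0 0; 0 0 -0.096 0 0 0; 0 0 -0.12 0 0 0",
)

```text
time: 16.28
ee_pos: [0.6167, -0.0986, 0.1963]
ee_rot: [-0.298, 0.579, 0.721, 0.239]
contact_force: [0.3, 0.3, 0.3]
width: 0.0297
gripper_force: 0.0
```

carry_out(
  steps="0 0 0 0 0 0; 0 0 0 0 0 0; 0 0 0 0 0 0; 0 0 0 0 0 0; 0 0 0 0 0 0",
)

```text
time: 16.7
ee_pos: [0.6158, -0.0967, 0.1941]
ee_rot: [-0.299, 0.578, 0.72, 0.239]
contact_force: [0.1, 0.9, 0.7]
width: 0.03
gripper_force: 0.0
```

```bash
python3 - <<'E'
from h import *
from cell import bot
d=bot.camera("side");cv2.imwrite("pics/end.png",d["frame"][:,:,::-1])
E
python3 hs.py
```

```text
top 1786 zmax 0.045 box [[-43.0, -28.0], [83.0, 42.0]] (array([17.5,  6.4]), array([ 71.4, 133.8]), 89.5)
side 1880 zmax 0.044 box [[-46.0, -29.0], [82.0, 45.0]] (array([-1. , -5.9]), array([119.5, 175.2]), 82.2)
```

View pics/end.png

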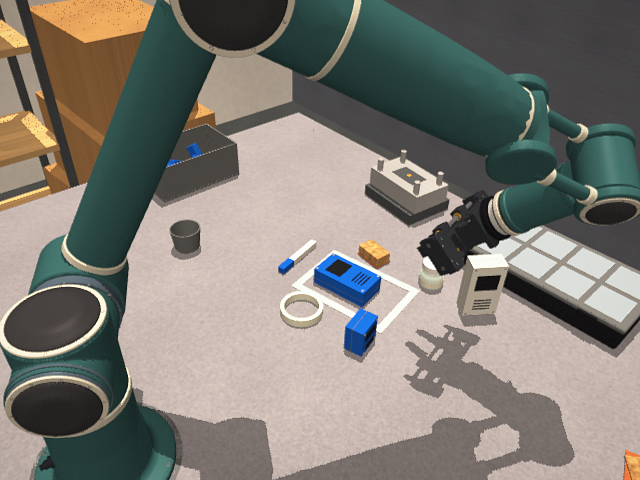

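The housing lies window-up inside the tape at (347,279), the other things are where they were, and the gripper at (450,245) touches nothing.

```bash
python3 -c "
from cell import bot
print(bot.close_job())"
```

```text
the job is handed in; nothing more can be done
None
```

The housing lies on its back, window up, inside the tape rectangle (about x -46 to 83 mm, y -28 to 44 mm); nothing else on the bench appears to have moved, the arm is clear, and the job is handed in, with no verdict returned.

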